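# Ratchet the pump clamp tight and park its lever

## Task

Clamp the infusion pump down: tighten the clamp screw clockwise (seen from above) as far as it goes, using its lever; the lever has no room for a full turn, so push it down into its teeth to turn the screw, lift it clear to swing it back, and repeat until the screw is hard tight. Then, without loosening the screw, park the lever in the last notch at the anticlockwise end of its swing (to the robot's right), pushed fully down into the teeth, and let go. Do not push around the bottle, carton and bowl standing nearby.

Things in the scene. Friction and masses are not known exactly. Their poses are not given: they have to be found in the camera images.
- clamp_axis (a point): Fixed point on the vertical screw axis of a grey steel hold-down clamp standing before a white infusion pump; 122 mm above the table, at the lever's mid height when down. z is up; x points from the screw to the pump; the lever points along -x at swing 0. The lever's round black hub on this axis is 66 mm across, from 110 to 132 mm above the table. The whole clamp may stand turned up to 0.3 rad.
- pump_top (a point): Middle of the top of the white infusion pump that is to be clamped (140 x 170 mm, top 128 mm above the table, fixed, with a dark screen on top).
- ear_left (a point): Top of the left of two upright steel guard ears (14 x 10 mm) that stop the lever; 52 mm from the screw axis, 59 degrees from its -x direction, 154 mm above the table. The space around the outer half of the lever and beneath it is free.
- ear_right (a point): Top of the right guard ear, the mirror image of the left one.
- handle_grip (a point): Centre of the grip of the lever, a black straight level bar 18 mm wide and 16 mm tall that reaches from the hub to 135 mm from the screw axis. This point is 105 mm from the axis, at the bar's mid height (122 mm above the table when down). Its x axis points along the bar to the hub, z is up. Grip it across from above.
- swing (a joint): Angle of the lever about the screw axis, rad: 0 when it points along -x of clamp_axis (towards the robot), growing clockwise seen from above (tightening, towards the robot's left). The ears stop it at -0.75 and +0.75. With the lever lifted it turns freely and stays where it is left.
- handle (a joint): Lift of the lever along the axis, m: 0 fully down in the teeth, 0.016 at its upper stop. A friction ring holds it at any height: about 7 N lifts it, 3.5 N pushes it down. It is clear of the teeth from 0.008 up. Pushed down over a tooth it stops on it at about 0.007; swing it a little and push again until it goes fully down. It starts lifted clear of the teeth.
- crown (a point): Top of the screw's toothed steel crown, on the axis under the hub, 108 mm above the table: 12 upright teeth 8 mm high, 0.52 rad apart. Four studs under the hub stand in the gaps when the lever is down and turn the screw both ways, with about 0.13 rad of free play. With the screw tight the gaps' middles lie at swing -0.58, -0.06 and +0.47.
- jaw (a joint): Travel of the rubber-faced clamp jaw driven down by the screw, m: 0.009 is hard tight on the pump's foot plate (a firm stop), smaller is looser; 0.003 m per rad of screw. At the start 1.9 to 2.7 rad of tightening remain. The screw turns against a steady friction of 0.4 N m (about 4 N at the grip) and stays where it is left; when tight, the lever stops firmly.
- bottle_mid (a point): Bystander: amber bottle, 64 mm across, 135 mm tall; the point is its centre half-way up.
- carton_mid (a point): Bystander: white carton, 60 x 75 x 90 mm tall; the point is its centre.
- bowl_mid (a point): Bystander: steel bowl, 100 mm across, 50 mm tall; the point is its centre half-way up.

How it is judged (in metres and radians):
At the end, for the whole second after the job is handed in: The jaw is tight (travel over 8.6 mm of 9 mm), the lever points to the anticlockwise (robot's right) end of its swing (swing below -0.40 rad), is fully down in the teeth (lift under 2 mm), and is at rest (value of joint jaw above 0.0086 m and value of joint swing below -0.4 rad and value of joint handle below 0.002 m and velocity of joint swing between -0.05 and 0.05 rad/s); the robot touches nothing.
It fails at once if the bottle is pushed more than 30 mm from its place (distance of bottle_mid from where it was at the start of the episode above 0.03 m).
It fails at once if the carton is pushed more than 30 mm from its place (distance of carton_mid from where it was at the start of the episode above 0.03 m).
It fails at once if the bowl is pushed more than 30 mm from its place (distance of bowl_mid from where it was at the start of the episode above 0.03 m).
It also fails if it takes over 72 s, if anything falls off the work surface, if the arm or the gripper's body presses on something with over 40 N, if the wrist force passes 120 N, or if a joint passes its speed limit or range.

## Robot

A 6-joint arm with a two-finger parallel gripper is mounted at the origin on the work surface. World frame = base frame: x ahead of the robot, y to its left, z up, the work surface at z = 0. Lengths are in mm, angles in rad, forces in N, time in s.
With the tool pointing down it reaches from about 400 to 925 mm from the base axis. Payload 12.5 kg.
Tool frame: the origin (TCP) lies at the very end of the fingers, on their centre line; the grasp point (between the pads) lies grip_depth behind it (grip_depth is the distance from the TCP to the grasp point, in mm); z points along the fingers, y is the line along which they close (so a half turn about z gives the same grasp; the last joint's range is limited). The gripper opens to 95 mm and grips with 3 to 60 N. Pads are 20 mm wide; open, the fingers measure 119 mm over their backs; the gripper's body (75 mm by 180 mm) begins 59 mm behind the grasp point.
Start: joints at [1.127, 0.491, 1.559, -0, 1.092, -0.106], TCP at [207.118, 589.706, 182.261] pointing down, gripper open.
Joint ranges: [-3.1, 3.1], [-0.84, 2.19], [0.05, 2.79], [-1.13, 4.28], [0.06, 2.93], [-2.69, 2.69]. Speed limits (rad/s): [2.22, 2.22, 2.79, 3.14, 3.14, 3.14].

## Interface

Orientations are given as [roll, pitch, yaw] about the fixed x, y, z axes, in that order (R = Rz(yaw) Ry(pitch) Rx(roll)).
In Python, from cell import state, read_camera, job_done, grip_depth gives the robot as it stands.
- The arm moves only by the tool drive_tool, never from a script. Its argument "targets" is a list of rows, each an object with "jaw": the opening, from 0 (shut) to 1 (fully open); "travel": the shift along the tool's x, y, z in m, a list of three; "twist": the turn about the tool's z in rad. In form: [{"jaw": jaw, "travel": [tx, ty, tz], "twist": twist}, ...]. A call has 1 to 8 rows; each row is the pose to reach, as a shift and turn from the pose commanded when the call began, along the tool's axes at that moment; what a row does not reach only later rows make up. A row lasts 1/12 s, in which the tool goes at most 41.7 mm and 7.16 degrees, less where a joint would pass 70% of its speed; a pose out of reach is approached as far as the arm can. A call with a gripper value outside its range is refused whole. The fingers move at their own pace and stop on an object; the grip force is fixed at half the most. Time passes only in rows, so rows that repeat a pose let the fingers close. It gives the time, the measured TCP pose, the force, the opening and the grip force at its end, in the units of the state.
- state(): the state, without advancing time (a new reading comes with each control period).
- read_camera(name): name is "side" or "top" or "wrist"; returns a dict with "frame" (480x640x3 uint8, red, green, blue), "fx", "fy", "cx", "cy" (pixels), "R" (3x3) and "t" (3): a world point X has camera coordinates R X + t. Camera axes: x right, y down, z forward; pixel columns grow to the right and rows downward; lengths in mm; the calibration is good to about 2 mm. A picture is of the moment at which its call begins. There is no depth.
- job_done(): hands the job in; it is judged then, once.
The state is a dict: "t": time; "joints": joint angles; "qvel": joint speeds; "tau": joint torques, N m; "eef_pos": TCP position; "tcp_rot": TCP orientation; "ft_force": force on the tool from outside, world axes, zero at the start; "moment": the same for the moment, N m; "opening": opening from 0.0 (shut) to 1.0 (fully open); "grip_force": force on a finger pad.
Only numpy, scipy, OpenCV 4.12 (cv2) and the standard library are available. Lean on these libraries where they do the work, as an engineer would, in place of code of your own. Each camera call takes 0.05 s, during which the arm holds its last target. There are 200 camera calls.

## Working session

There is one attempt and no reset: what is moved stays moved. The work goes in short steps, Python scripts to look and compute and a tool call to move; the robot and the scene stay as the last step left them, time stands still between calls to the robot, and variables do not carry over. Pictures are saved under pics/ and viewed, at most 10 in all, crops included, and the job is handed in when it is done.

Besides the shell and the picture viewer there is one more tool, called after "Call:" as name(argument=value, ...), one argument or row to a line, values as JSON. drive_tool: Moves the arm, as the interface text tells. Its arguments: {"type":"object","properties":{"targets":{"type":"array"}},"required":["targets"]}

```bash
mkdir -p pics; cat > h.py <<'E'
import numpy as np, cv2, pickle
from cell import state, read_camera, job_done, grip_depth
E
python3 - <<'E'
from h import *
s=state(); print(grip_depth); print({k:np.round(v,3).tolist() for k,v in s.items()})
for n in ["top","side"]:
    c=read_camera(n); cv2.imwrite(f"pics/{n}0.png",c["frame"][:,:,::-1]); pickle.dump(c,open(n+"0.pkl","wb"))
    print(n,c["fx"],c["fy"],c["cx"],c["cy"],np.round(c["R"],3).tolist(),np.round(c["t"],1).tolist())
E
```

```text
18.8
{'t': 0.0, 'joints': [1.127, 0.492, 1.559, 0.0, 1.092, -0.106], 'qvel': [0.001, 0.0, -0.001, -0.0, -0.001, -0.002], 'tau': [-0.001, -61.265, -25.819, 0.069, 0.048, -0.0], 'eef_pos': [206.978, 589.42, 181.65], 'tcp_rot': [-3.14, -0.0, 2.804], 'ft_force': [1.045, -0.795, 0.002], 'moment': [-0.001, 0.045, 0.002], 'grip_force': 0.0, 'opening': 1.003}
top 443.3630837820938 443.3630837820938 317.4255519254201 249.3387142158859 [[-0.025, -1.0, 0.008], [-0.995, 0.024, -0.101], [0.101, -0.01, -0.995]] [2.2, 648.1, 1003.6]
side 549.4773077187859 549.4773077187859 315.04456534769577 236.6146780213208 [[0.981, -0.195, -0.006], [-0.135, -0.655, -0.744], [0.141, 0.73, -0.669]] [-632.2, 163.7, 1304.2]
```

View pics/top0.png

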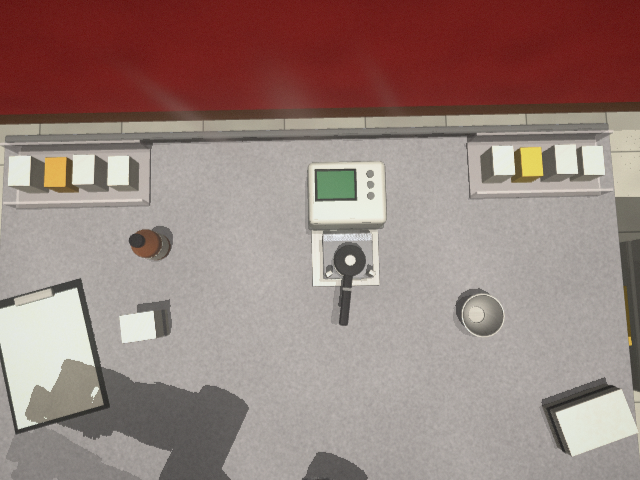

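View pics/side0.png

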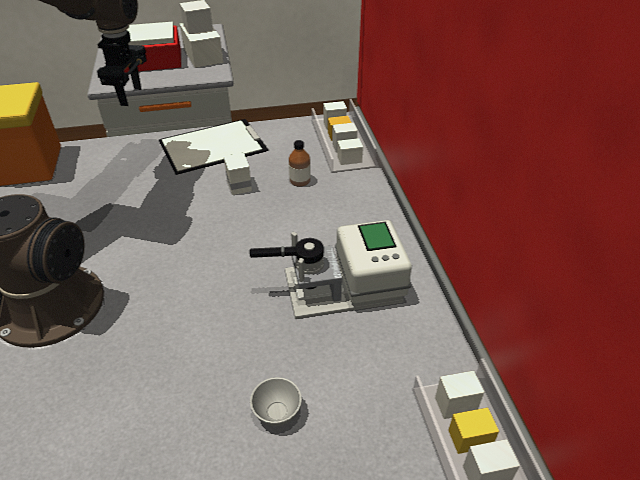

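The top view shows the hub at about (350,260), the lever tip at (344,324), the pump at about (347,195), the bottle at (147,243), the carton at (138,327) and the bowl at (482,315). The side view shows the hub at (309,250) and the lever tip at (251,253). I'll make an enlarged view for precision.

```bash
python3 - <<'E'
from h import *
a=cv2.imread("pics/top0.png")[150:337,285:415]; b=cv2.imread("pics/side0.png")[215:325,240:420]
a=cv2.resize(a,None,fx=3.2,fy=3.2,interpolation=cv2.INTER_CUBIC); b=cv2.resize(b,None,fx=2.1,fy=2.1,interpolation=cv2.INTER_CUBIC)
o=np.zeros((600,800,3),np.uint8); o[:a.shape[0],:a.shape[1]]=a; o[:b.shape[0],420:420+b.shape[1]]=b
cv2.imwrite("pics/crop0.png",o)
E
```

```text
(no output)
```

View pics/crop0.png

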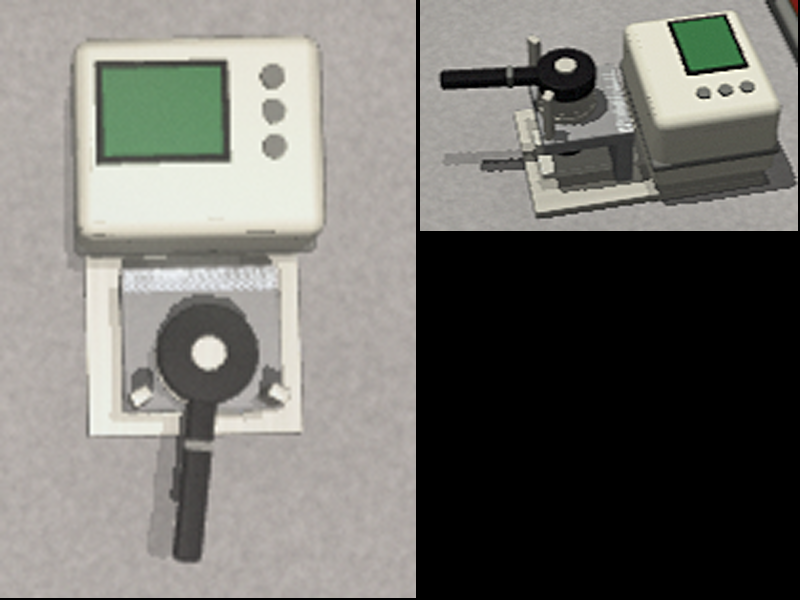

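```bash
cat >> h.py <<'E'
def px(c,u,v,z):
    d=np.array([(u-c["cx"])/c["fx"],(v-c["cy"])/c["fy"],1]); R=np.array(c["R"]); o=-R.T@np.array(c["t"]); d=R.T@d
    return o+d*(z-o[2])/d[2]
E
python3 - <<'E'
from h import *
c=pickle.load(open("top0.pkl","rb")); s=pickle.load(open("side0.pkl","rb"))
f=lambda x,y:(285+x/3.2,150+y/3.2); g=lambda x,y:(240+(x-420)/2.1,215+y/2.1)
P=lambda n,p:print(n,np.round(p,1))
for z in (140,146): P("hub top",px(c,*f(208,351),z)); P("hub side",px(s,*g(565,64),z))
P("tip t",px(c,*f(187,558),140)); P("tip s",px(s,*g(441,75),140))
P("earL",px(c,*f(142,396),154));P("earR",px(c,*f(279,393),154))
for q in ((97,62),(229,62),(97,162),(229,160)): P("scr",px(c,*f(*q),128))
for n,u,v,z in (("bottle",137,240,135),("carton",138,327,90),("bowl",482,315,50)): P(n,px(c,u,v,z))
E
```

```text
hub top [613.7 -80.  140. ]
hub side [618.3 -66.9 140. ]
hub top [613.2 -79.5 146. ]
hub side [617.1 -73.3 146. ]
tip t [480.4 -62.2 140. ]
tip s [484.8 -57.2 140. ]
earL [584.7 -35.5 154. ]
earR [ 584.5 -123.5  154. ]
scr [812.1 -12.3 128. ]
scr [ 810.1 -101.5  128. ]
scr [743.4 -10.6 128. ]
scr [742.7 -99.2 128. ]
bottle [666.4 366.6 135. ]
carton [482.6 379.2  90. ]
bowl [ 487.4 -383.4   50. ]
```

Call:
drive_tool(
  targets=[
    {"jaw": 1,"travel": [-0.02,-0.02,-0.02],"twist": 0},
    {"jaw": 1,"travel": [-0.055,-0.055,-0.02],"twist": -0.05},
    {"jaw": 1,"travel": [-0.08,-0.083,-0.02],"twist": -0.1},
    {"jaw": 1,"travel": [-0.11,-0.114,-0.02],"twist": -0.15},
    {"jaw": 1,"travel": [-0.138,-0.143,-0.02],"twist": -0.2},
    {"jaw": 1,"travel": [-0.166,-0.172,-0.02],"twist": -0.208},
    {"jaw": 1,"travel": [-0.194,-0.201,-0.02],"twist": -0.208},
    {"jaw": 1,"travel": [-0.222,-0.23,-0.02],"twist": -0.208},
  ],
)

```text
t: 0.77
eef_pos: [340.5, 297.2, 202.2]
tcp_rot: [-3.142, -0.0, 3.012]
ft_force: [0.9, -0.1, 0.8]
opening: 1.003
grip_force: 0.0
```

```bash
cat >> h.py <<'E'
A=np.array([612.,-79.5]); YAW=-0.01
def pose():
    s=state(); return np.array(s["eef_pos"]), s["tcp_rot"][2], s
def rel(x,y,z,yaw,p=None,y0=None):
    if p is None: p,y0,_=pose()
    d=np.array([x,y,z])-p; tx=d[0]*np.cos(y0)+d[1]*np.sin(y0); ty=d[0]*np.sin(y0)-d[1]*np.cos(y0)
    tw=-((yaw-y0+np.pi)%(2*np.pi)-np.pi)
    return [round(tx/1000,4),round(ty/1000,4),round(-d[2]/1000,4)],round(tw,3)
def lev(s,z,r=105,**k):
    a=s-YAW   # world angle off -x toward +y
    return rel(A[0]-r*np.cos(a),A[1]+r*np.sin(a),z,np.pi-a,**k)
def st():
    p,y,s=pose(); d=A-p[:2]; print("t",round(s["t"],2),"tcp",np.round(p,1),"yaw",round(y,3),"F",np.round(s["ft_force"],1),"open",round(s["opening"],3),"gf",round(s["grip_force"],1),"swing_pos",round(np.arctan2(-d[1],d[0])+YAW,3),"swing_yaw",round((np.pi-y+np.pi)%(2*np.pi)-np.pi+YAW,3),"r",round(np.hypot(*d),1))
E
python3 -c "
from h import *
st(); print(lev(.125,200))"
```

```text
t 0.77 tcp [340.5 297.2 202.2] yaw 3.012 F [ 0.9 -0.1  0.8] open 1.003 gf 0.0 swing_pos 0.936 swing_yaw 0.119 r 464.4
([np.float64(-0.2128), np.float64(-0.338), np.float64(0.0022)], np.float64(0.006))
```

Call:
drive_tool(
  targets=[
    {"jaw": 1,"travel": [-0.02,-0.032,0],"twist": 0},
    {"jaw": 1,"travel": [-0.041,-0.065,0],"twist": 0},
    {"jaw": 1,"travel": [-0.062,-0.098,0],"twist": 0},
    {"jaw": 1,"travel": [-0.083,-0.131,0],"twist": 0},
    {"jaw": 1,"travel": [-0.104,-0.165,0],"twist": 0},
    {"jaw": 1,"travel": [-0.125,-0.198,0],"twist": 0},
    {"jaw": 1,"travel": [-0.146,-0.232,0],"twist": 0},
    {"jaw": 1,"travel": [-0.165,-0.262,0],"twist": 0.006},
  ],
)

```text
t: 1.43
eef_pos: [470.5, 15.6, 202.2]
tcp_rot: [3.142, -0.0, 3.005]
ft_force: [0.3, 1.1, 1.0]
opening: 1.001
grip_force: 0.0
```

Call:
drive_tool(
  targets=[
    {"jaw": 0.7,"travel": [-0.02,-0.032,0],"twist": 0},
    {"jaw": 0.7,"travel": [-0.04,-0.063,0],"twist": 0},
    {"jaw": 0.7,"travel": [-0.048,-0.076,0],"twist": 0},
    {"jaw": 0.7,"travel": [-0.048,-0.076,0],"twist": 0},
    {"jaw": 0.7,"travel": [-0.048,-0.076,0],"twist": 0},
  ],
)

```text
t: 1.85
eef_pos: [506.9, -63.8, 201.7]
tcp_rot: [3.141, -0.001, 3.004]
ft_force: [-0.0, 0.7, -0.3]
opening: 0.721
grip_force: 0.0
```

```bash
python3 -c "
from h import *
st(); print(lev(.125,200))
c=read_camera('wrist'); pickle.dump(c,open('w1.pkl','wb')); cv2.imwrite('pics/w1.png',c['frame'][:,:,::-1])
R=np.array(c['R']);print(-R.T@np.array(c['t']),R.round(3).tolist(),c['fx'],c['cx'],c['cy'])
c=read_camera('side'); pickle.dump(c,open('s1.pkl','wb')); cv2.imwrite('pics/s1.png',cv2.resize(c['frame'][150:350,180:440,::-1],None,fx=3,fy=3))
"
```

```text
t 1.85 tcp [506.9 -63.8 201.7] yaw 3.004 F [-0.   0.7 -0.3] open 0.721 gf 0.0 swing_pos 0.138 swing_yaw 0.127 r 106.3
([np.float64(-0.0013), np.float64(-0.0014), np.float64(0.0017)], np.float64(-0.002))
[434.21353306 -54.51597921 404.46972741] [[0.138, 0.99, -0.001], [0.957, -0.133, 0.259], [0.256, -0.036, -0.966]] 391.0815331172874 315.2772817044342 239.28663845471166
```

View pics/w1.png

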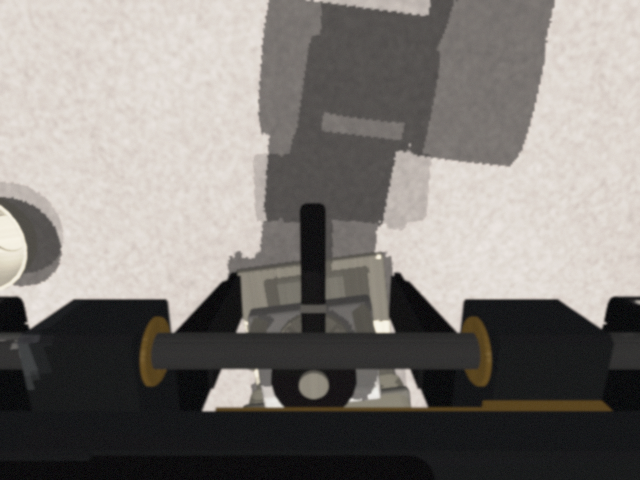

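The wrist view shows the bar running vertically between the fingers, with its tip at (313,204) and the hub spot at (314,384). The bar is aligned with the tool. I'll check this against the calibration.

```bash
python3 -c "
from h import *
c=pickle.load(open('w1.pkl','rb'))
for z in (130,140,150): print(z,px(c,313,206,z).round(1),px(c,314,384,z).round(1),px(c,313,300,z).round(1))
print(lev(.125,170,r=105),lev(.125,120,r=105))
"
```

```text
130 [482.6 -63.  130. ] [626.6 -82.5 130. ] [554.  -73.1 130. ]
140 [480.8 -62.7 140. ] [619.6 -81.5 140. ] [549.7 -72.4 140. ]
150 [479.1 -62.4 150. ] [612.6 -80.4 150. ] [545.3 -71.7 150. ]
([np.float64(-0.0017), np.float64(-0.0025), np.float64(0.0321)], np.float64(-0.0)) ([np.float64(-0.0017), np.float64(-0.0025), np.float64(0.0821)], np.float64(-0.0))
```

View pics/s1.png

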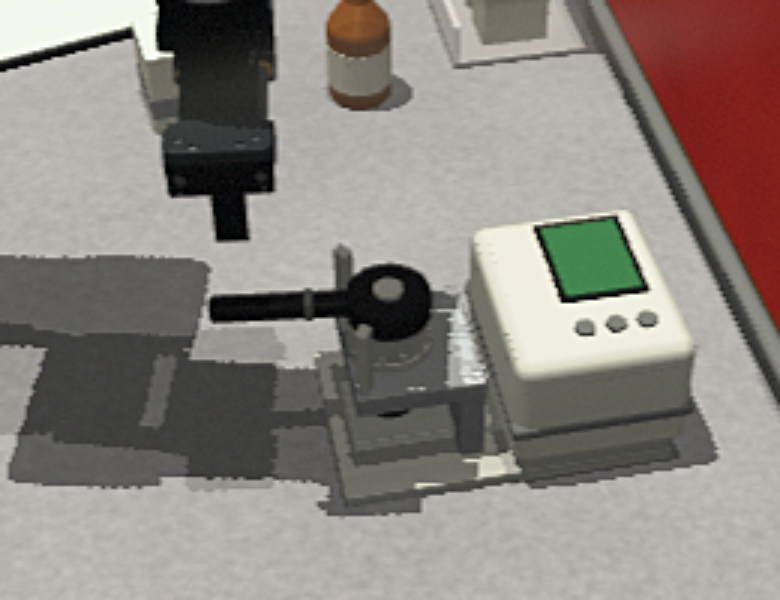

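The wrist view and the top view agree: axis (612,-80), spot at z of about 150, tip (481,-63). I'll descend and grip.

Call:
drive_tool(
  targets=[
    {"jaw": 0.7,"travel": [-0.001,-0.002,0.025],"twist": 0},
    {"jaw": 0.7,"travel": [-0.001,-0.002,0.05],"twist": 0},
    {"jaw": 0.6,"travel": [-0.001,-0.002,0.075],"twist": 0},
    {"jaw": 0.4,"travel": [-0.001,-0.002,0.086],"twist": 0},
    {"jaw": 0.3,"travel": [-0.001,-0.002,0.086],"twist": 0},
    {"jaw": 0,"travel": [-0.001,-0.002,0.086],"twist": 0},
    {"jaw": 0,"travel": [-0.001,-0.002,0.086],"twist": 0},
    {"jaw": 0,"travel": [-0.001,-0.002,0.086],"twist": 0},
  ],
)

```text
t: 2.62
eef_pos: [508.5, -65.6, 117.4]
tcp_rot: [-3.141, 0.002, 3.006]
ft_force: [0.2, -0.0, 0.3]
opening: 0.337
grip_force: 0.0
```

Call:
drive_tool(
  targets=[
    {"jaw": 0,"travel": [0,0,0],"twist": 0},
    {"jaw": 0,"travel": [0,0,0],"twist": 0},
    {"jaw": 0,"travel": [0,0,0],"twist": 0},
    {"jaw": 0,"travel": [0,0,0],"twist": 0},
    {"jaw": 0,"travel": [0,0,0],"twist": 0},
  ],
)

```text
t: 3.03
eef_pos: [508.0, -66.0, 116.3]
tcp_rot: [3.142, 0.0, 3.006]
ft_force: [-0.4, 0.6, -0.8]
opening: 0.015
grip_force: 0.0
```

```bash
python3 -c "
from h import *
st()"
```

```text
t 3.03 tcp [508.  -66.  116.3] yaw 3.006 F [-0.4  0.6 -0.8] open 0.015 gf 0.0 swing_pos 0.119 swing_yaw 0.126 r 104.8
```

The fingers shut on nothing, so I'll look before going on.

```bash
python3 -c "
from h import *
st()
a=read_camera('side')['frame'][200:340,220:360,::-1]; b=read_camera('wrist')['frame'][150:430,150:480,::-1]
a=cv2.resize(a,(400,400));b=cv2.resize(b,(400,340)); o=np.zeros((400,800,3),np.uint8);o[:,:400]=a;o[:340,400:]=b
cv2.imwrite('pics/g2.png',o)"
```

```text
t 3.03 tcp [508.  -66.  116.3] yaw 3.006 F [-0.4  0.6 -0.8] open 0.015 gf 0.0 swing_pos 0.119 swing_yaw 0.126 r 104.8
```

View pics/g2.png

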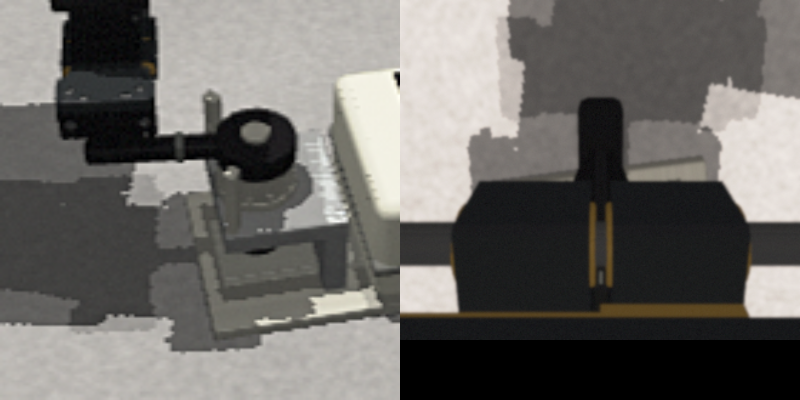

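```bash
cat >> h.py <<'E'
def proj(c,X):
    k=np.array(c["R"])@np.array(X,float)+np.array(c["t"]); return c["fx"]*k[0]/k[2]+c["cx"],c["fy"]*k[1]/k[2]+c["cy"]
def tri(obs):
    M=[];b=[]
    for c,u,v in obs:
        R=np.array(c["R"]);t=np.array(c["t"])
        for r,w,f,c0 in((0,u,c["fx"],c["cx"]),(1,v,c["fy"],c["cy"])):
            k=(w-c0)/f; M.append(R[r]-k*R[2]); b.append(k*t[2]-t[r])
    return np.linalg.lstsq(np.array(M),np.array(b),rcond=None)[0]
E
python3 -c "
from h import *
t,s,s1,w=[pickle.load(open(f+'.pkl','rb')) for f in('top0','side0','s1','w1')]
f=lambda x,y:(285+x/3.2,150+y/3.2)
print('tcp in s1',proj(s1,[507,-63.8,201.7]),'seen',(180+232/3,150+240/3))
print('bar tip top edge s1 seen', (180+211/3,150+296/3),(180+211/3,150+322/3))
for z in(122,130,138,146):print(z,proj(s1,[481,-63,z]))
T=(t,*f(187,558));S=(s1,180+211/3,150+309/3);W=(w,313,206)
for o in([T,S],[T,W],[S,W],[T,S,W]):print(tri(o).round(1))
T=(t,*f(208,351));S=(s1,180+388/3,150+290/3);W=(w,314,384)
for o in([T,S],[T,W],[S,W],[T,S,W]):print(tri(o).round(1))
print('body bottom now',proj(s1,[508,-66,194]),'tcp now',proj(s1,[508,-66,116]))
"
```

```text
tcp in s1 (np.float64(258.0917752866377), np.float64(230.72083378669987)) seen (257.3333333333333, 230.0)
bar tip top edge s1 seen (250.33333333333331, 248.66666666666669) (250.33333333333331, 257.3333333333333)
122 (np.float64(249.27814471196123), np.float64(258.44302021727674))
130 (np.float64(248.97219098746666), np.float64(255.89911899488123))
138 (np.float64(248.66358389040158), np.float64(253.33315588147005))
146 (np.float64(248.35228875352482), np.float64(250.74484263071673))
[482.5 -62.5 138.2]
[480.5 -62.4 141.4]
[483.1 -62.6 137.4]
[482.1 -62.6 137.9]
[614.8 -79.5 148.1]
[612.9 -79.8 149.5]
[615.6 -80.3 147.7]
[614.6 -80.  148. ]
body bottom now (np.float64(258.9352047417206), np.float64(233.96474361686992)) tcp now (np.float64(261.4891231321495), np.float64(259.5715180121785))
```

```bash
python3 -c "
from h import *
st()
G=lambda i:(255*(i/255.)**0.4).astype(np.uint8)
a=G(read_camera('side')['frame'][205:285,220:320,::-1]); b=G(read_camera('wrist')['frame'][200:420,240:390,::-1])
a=cv2.resize(a,(400,320));b=cv2.resize(b,(400,587)); o=np.zeros((590,800,3),np.uint8);o[:320,:400]=a;o[:587,400:]=b
cv2.imwrite('pics/g3.png',o)"
```

```text
t 3.13 tcp [508.  -66.  116.2] yaw 3.006 F [-0.3 -0.5 -0.1] open 0.005 gf 0.0 swing_pos 0.119 swing_yaw 0.126 r 104.8
```

View pics/g3.png

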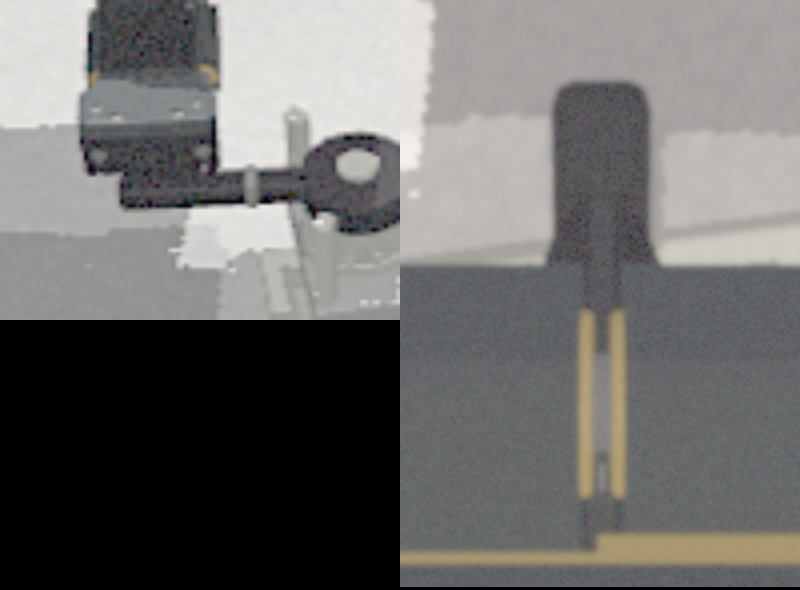

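```bash
python3 -c "
from h import *
s1=pickle.load(open('s1.pkl','rb'))
for z in (202,215,230,245): print(z,[np.round(proj(s1,[507,y,z]),1).tolist() for y in (-64,-98,-110)])
s=state(); print(s['joints'],s['tcp_rot'],s['eef_pos'])
"
```

```text
202 [[258.1, 230.7], [260.0, 241.0], [260.7, 244.8]]
215 [[257.6, 226.2], [259.5, 236.5], [260.2, 240.2]]
230 [[257.1, 220.8], [259.0, 231.1], [259.7, 234.9]]
245 [[256.6, 215.4], [258.5, 225.7], [259.2, 229.5]]
[-2.58115249e-01  4.17347357e-01  1.90712155e+00  1.40442830e-04
  8.17192639e-01 -1.69318997e+00] [ 3.14148260e+00 -5.58744905e-05  3.00577495e+00] [508.02960914 -65.93195335 116.18366131]
```

Compared with the bar, the fingertips look about 30 mm higher than the reported TCP: in the side view nothing pokes below the bar, and the fingers closed above it. I'll raise slightly, open, and descend in steps while watching the force. The space under the lever is free.

Call:
drive_tool(
  targets=[
    {"jaw": 0.5,"travel": [0,0,-0.01],"twist": 0},
    {"jaw": 0.5,"travel": [0,0,-0.01],"twist": 0},
    {"jaw": 0.5,"travel": [0,0,-0.01],"twist": 0},
    {"jaw": 0.5,"travel": [0,0,-0.01],"twist": 0},
    {"jaw": 0.5,"travel": [0,0,-0.01],"twist": 0},
    {"jaw": 0.5,"travel": [0,0,-0.01],"twist": 0},
    {"jaw": 0.5,"travel": [0,0,-0.005],"twist": 0},
    {"jaw": 0.5,"travel": [0,0,0],"twist": 0},
  ],
)

```text
t: 3.9
eef_pos: [508.1, -65.9, 115.8]
tcp_rot: [3.142, 0.0, 3.006]
ft_force: [-0.3, 0.0, -0.1]
opening: 0.48
grip_force: 0.0
```

Call:
drive_tool(
  targets=[
    {"jaw": 0.5,"travel": [0,0,0.004],"twist": 0},
    {"jaw": 0.5,"travel": [0,0,0.008],"twist": 0},
    {"jaw": 0.5,"travel": [0,0,0.012],"twist": 0},
    {"jaw": 0.5,"travel": [0,0,0.016],"twist": 0},
    {"jaw": 0.5,"travel": [0,0,0.016],"twist": 0},
  ],
)

```text
t: 4.32
eef_pos: [507.7, -65.8, 99.3]
tcp_rot: [3.141, -0.001, 3.006]
ft_force: [1.0, -0.0, -0.2]
opening: 0.499
grip_force: 0.0
```

Call:
drive_tool(
  targets=[
    {"jaw": 0.5,"travel": [0,0,0.004],"twist": 0},
    {"jaw": 0.5,"travel": [0,0,0.008],"twist": 0},
    {"jaw": 0.5,"travel": [0,0,0.012],"twist": 0},
    {"jaw": 0.5,"travel": [0,0,0.012],"twist": 0},
  ],
)

```text
t: 4.65
eef_pos: [507.7, -65.9, 87.4]
tcp_rot: [3.141, -0.001, 3.006]
ft_force: [0.1, 0.7, -0.4]
opening: 0.5
grip_force: 0.0
```

```bash
python3 -c "
from h import *
st()
G=lambda i:(255*(i/255.)**0.4).astype(np.uint8)
a=G(read_camera('side')['frame'][185:305,210:330,::-1]); b=G(read_camera('wrist')['frame'][180:430,190:440,::-1])
o=np.hstack([cv2.resize(a,(400,400)),cv2.resize(b,(400,400))])
cv2.imwrite('pics/g4.png',o)"
```

```text
t 4.65 tcp [507.7 -65.9  87.4] yaw 3.006 F [ 0.1  0.7 -0.4] open 0.5 gf 0.0 swing_pos 0.12 swing_yaw 0.126 r 105.2
```

View pics/g4.png

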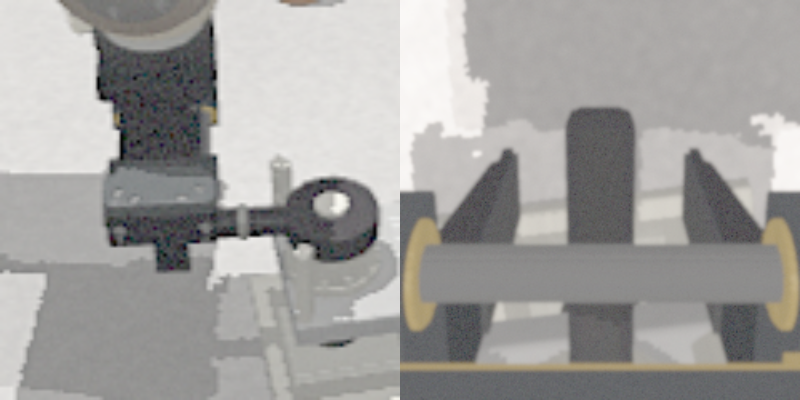

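The fingers now straddle the bar, with the near tip at side pixel (262,266). That puts it at z of about 119, just under the bar. Closing.

Call:
drive_tool(
  targets=[
    {"jaw": 0,"travel": [0,0,0],"twist": 0},
    {"jaw": 0,"travel": [0,0,0],"twist": 0},
    {"jaw": 0,"travel": [0,0,0],"twist": 0},
    {"jaw": 0,"travel": [0,0,0],"twist": 0},
    {"jaw": 0,"travel": [0,0,0],"twist": 0},
    {"jaw": 0,"travel": [0,0,0],"twist": 0},
    {"jaw": 0,"travel": [0,0,0],"twist": 0},
    {"jaw": 0,"travel": [0,0,0],"twist": 0},
  ],
)

```text
t: 5.42
eef_pos: [508.1, -65.9, 88.2]
tcp_rot: [3.142, 0.0, 3.006]
ft_force: [-0.4, -0.3, 0.3]
opening: 0.188
grip_force: 30.0
```

```bash
cat >> h.py <<'E'
def arc(s0,s1,n,dz=0,r=105):
    "travel/twist rows from the present pose (taken as swing s0) to swing s1"
    a0=s0-YAW; p=np.array([A[0]-r*np.cos(a0),A[1]+r*np.sin(a0),0])
    for i in range(1,n+1):
        s=s0+(s1-s0)*i/n; t,w=lev(s,dz*i/n*1000 if dz else 0,r=r,p=p,y0=np.pi-a0); print([float(round(v,3)) for v in t],float(round(w,2)))
E
python3 -c "
from h import *
arc(.125,-.70,8)"
```

```text
[-0.001, -0.011, -0.0] -0.1
[-0.002, -0.022, -0.0] -0.21
[-0.005, -0.032, -0.0] -0.31
[-0.009, -0.042, -0.0] -0.41
[-0.014, -0.052, -0.0] -0.52
[-0.02, -0.061, -0.0] -0.62
[-0.026, -0.069, -0.0] -0.72
[-0.034, -0.077, -0.0] -0.82
```

Call:
drive_tool(
  targets=[
    {"jaw": 0,"travel": [0,0,-0.002],"twist": 0},
    {"jaw": 0,"travel": [0,0,-0.003],"twist": 0},
    {"jaw": 0,"travel": [0,0,-0.003],"twist": 0},
  ],
)

```text
t: 5.67
eef_pos: [508.1, -65.9, 91.2]
tcp_rot: [3.141, 0.0, 3.006]
ft_force: [4.1, 0.6, -5.3]
opening: 0.186
grip_force: 30.0
```

Call:
drive_tool(
  targets=[
    {"jaw": 0,"travel": [-0.001,-0.011,0],"twist": -0.1},
    {"jaw": 0,"travel": [-0.002,-0.022,0],"twist": -0.21},
    {"jaw": 0,"travel": [-0.005,-0.032,0],"twist": -0.31},
    {"jaw": 0,"travel": [-0.009,-0.042,0],"twist": -0.41},
    {"jaw": 0,"travel": [-0.014,-0.052,0],"twist": -0.52},
    {"jaw": 0,"travel": [-0.02,-0.061,0],"twist": -0.62},
    {"jaw": 0,"travel": [-0.026,-0.069,0],"twist": -0.72},
    {"jaw": 0,"travel": [-0.033,-0.076,0],"twist": -0.81},
  ],
)

```text
t: 6.33
eef_pos: [530.3, -146.7, 91.1]
tcp_rot: [3.142, -0.0, -2.463]
ft_force: [0.6, -3.4, -4.1]
opening: 0.187
grip_force: 30.0
```

```bash
python3 -c "
from h import *
st()"
```

```text
t 6.33 tcp [ 530.3 -146.7   91.1] yaw -2.463 F [ 0.6 -3.4 -4.1] open 0.187 gf 30.0 swing_pos -0.698 swing_yaw -0.688 r 105.8
```

Call:
drive_tool(
  targets=[
    {"jaw": 0,"travel": [0,0,0.003],"twist": 0},
    {"jaw": 0,"travel": [0,0,0.006],"twist": 0},
    {"jaw": 0,"travel": [0,0,0.008],"twist": 0},
    {"jaw": 0,"travel": [0,0,0.008],"twist": 0},
  ],
)

```text
t: 6.67
eef_pos: [530.2, -146.5, 83.3]
tcp_rot: [-3.141, -0.001, -2.468]
ft_force: [-3.2, -5.9, 3.9]
opening: 0.184
grip_force: 30.0
```

Call:
drive_tool(
  targets=[
    {"jaw": 0,"travel": [0,0,0.002],"twist": 0},
    {"jaw": 0,"travel": [0,0,0.002],"twist": 0},
  ],
)

```text
t: 6.83
eef_pos: [530.2, -146.5, 81.5]
tcp_rot: [-3.141, -0.0, -2.468]
ft_force: [-3.4, -6.6, 2.6]
opening: 0.188
grip_force: 30.0
```

Call:
drive_tool(
  targets=[
    {"jaw": 0,"travel": [0,0,0.002],"twist": 0},
    {"jaw": 0,"travel": [0,0,0.002],"twist": 0},
  ],
)

```text
t: 7.0
eef_pos: [530.2, -146.5, 79.6]
tcp_rot: [-3.141, -0.0, -2.468]
ft_force: [-4.4, -5.4, 4.8]
opening: 0.189
grip_force: 30.0
```

Call:
drive_tool(
  targets=[
    {"jaw": 0,"travel": [0,0,0.002],"twist": 0},
    {"jaw": 0,"travel": [0,0,0.002],"twist": 0},
  ],
)

```text
t: 7.17
eef_pos: [530.4, -146.5, 78.0]
tcp_rot: [-3.14, -0.0, -2.468]
ft_force: [-4.3, -5.2, 8.6]
opening: 0.188
grip_force: 30.0
```

Call:
drive_tool(
  targets=[
    {"jaw": 0,"travel": [0,0,0.0015],"twist": 0},
    {"jaw": 0,"travel": [0,0,0.0015],"twist": 0},
  ],
)

```text
t: 7.33
eef_pos: [530.6, -146.5, 76.8]
tcp_rot: [-3.14, 0.0, -2.468]
ft_force: [-4.6, -4.3, 11.7]
opening: 0.186
grip_force: 30.0
```

Call:
drive_tool(
  targets=[
    {"jaw": 0,"travel": [0,0,0.002],"twist": 0},
    {"jaw": 0,"travel": [0,0,0.002],"twist": 0},
  ],
)

```text
t: 7.5
eef_pos: [530.9, -146.6, 75.2]
tcp_rot: [-3.139, 0.001, -2.468]
ft_force: [-5.8, -4.4, 16.7]
opening: 0.189
grip_force: 30.0
```

```bash
python3 -c "
from h import *
st()
arc(-.69,-.44,4); arc(-.69,.66,14)"
```

```text
t 7.5 tcp [ 530.9 -146.6   75.2] yaw -2.468 F [-5.8 -4.4 16.7] open 0.189 gf 30.0 swing_pos -0.701 swing_yaw -0.684 r 105.3
[-0.0, 0.007, -0.0] 0.06
[-0.001, 0.013, -0.0] 0.12
[-0.002, 0.02, -0.0] 0.19
[-0.003, 0.026, -0.0] 0.25
[-0.0, 0.01, -0.0] 0.1
[-0.002, 0.02, -0.0] 0.19
[-0.004, 0.03, -0.0] 0.29
[-0.008, 0.04, -0.0] 0.39
[-0.012, 0.049, -0.0] 0.48
[-0.017, 0.057, -0.0] 0.58
[-0.023, 0.066, -0.0] 0.68
[-0.03, 0.073, -0.0] 0.77
[-0.037, 0.08, -0.0] 0.87
[-0.045, 0.086, -0.0] 0.96
[-0.054, 0.092, -0.0] 1.06
[-0.063, 0.096, -0.0] 1.16
[-0.072, 0.1, -0.0] 1.25
[-0.082, 0.102, -0.0] 1.35
```

Call:
drive_tool(
  targets=[
    {"jaw": 0,"travel": [0,0.007,0],"twist": 0.06},
    {"jaw": 0,"travel": [0,0.007,0],"twist": 0.06},
  ],
)

```text
t: 7.67
eef_pos: [526.3, -140.3, 75.0]
tcp_rot: [-3.14, 0.001, -2.532]
ft_force: [-3.2, -3.2, 12.8]
opening: 0.189
grip_force: 30.1
```

Call:
drive_tool(
  targets=[
    {"jaw": 0,"travel": [0,0.007,0],"twist": 0.06},
    {"jaw": 0,"travel": [0,0.007,0],"twist": 0.06},
  ],
)

```text
t: 7.83
eef_pos: [522.5, -134.5, 74.8]
tcp_rot: [-3.14, 0.002, -2.592]
ft_force: [0.7, -2.1, 5.1]
opening: 0.186
grip_force: 30.2
```

Call:
drive_tool(
  targets=[
    {"jaw": 0,"travel": [0,0.007,0],"twist": 0.06},
    {"jaw": 0,"travel": [0,0.007,0],"twist": 0.06},
  ],
)

```text
t: 8.0
eef_pos: [519.4, -128.7, 74.7]
tcp_rot: [-3.139, 0.002, -2.651]
ft_force: [3.1, -4.1, 3.6]
opening: 0.184
grip_force: 30.2
```

```bash
python3 -c "
from h import *
st()"
```

```text
t 8.0 tcp [ 519.4 -128.7   74.7] yaw -2.651 F [ 3.1 -4.1  3.6] open 0.184 gf 30.2 swing_pos -0.498 swing_yaw -0.501 r 104.9
```

Call:
drive_tool(
  targets=[
    {"jaw": 0,"travel": [0,0,0.002],"twist": 0},
    {"jaw": 0,"travel": [0,0,0.003],"twist": 0},
  ],
)

```text
t: 8.17
eef_pos: [519.7, -129.3, 71.5]
tcp_rot: [-3.139, 0.002, -2.647]
ft_force: [3.9, -3.1, 4.0]
opening: 0.189
grip_force: 30.2
```

Call:
drive_tool(
  targets=[
    {"jaw": 0,"travel": [0,0,0.002],"twist": 0},
    {"jaw": 0,"travel": [0,0,0.003],"twist": 0},
  ],
)

```text
t: 8.33
eef_pos: [519.8, -129.4, 68.6]
tcp_rot: [-3.139, 0.002, -2.647]
ft_force: [1.6, -2.9, 9.7]
opening: 0.189
grip_force: 30.1
```

```bash
python3 -c "
from h import *
arc(-.5,.1,8);print(); arc(.1,.69,8)"
```

```text
[-0.0, 0.008, -0.0] 0.07
[-0.001, 0.016, -0.0] 0.15
[-0.003, 0.023, -0.0] 0.23
[-0.005, 0.031, -0.0] 0.3
[-0.007, 0.038, -0.0] 0.38
[-0.01, 0.046, -0.0] 0.45
[-0.014, 0.053, -0.0] 0.53
[-0.018, 0.059, -0.0] 0.6

[-0.0, 0.008, -0.0] 0.07
[-0.001, 0.015, -0.0] 0.15
[-0.003, 0.023, -0.0] 0.22
[-0.004, 0.03, -0.0] 0.29
[-0.007, 0.038, -0.0] 0.37
[-0.01, 0.045, -0.0] 0.44
[-0.014, 0.052, -0.0] 0.52
[-0.018, 0.058, -0.0] 0.59
```

Call:
drive_tool(
  targets=[
    {"jaw": 0,"travel": [0,0.008,0],"twist": 0.07},
    {"jaw": 0,"travel": [-0.001,0.016,0],"twist": 0.15},
    {"jaw": 0,"travel": [-0.003,0.023,0],"twist": 0.23},
    {"jaw": 0,"travel": [-0.005,0.031,0],"twist": 0.3},
    {"jaw": 0,"travel": [-0.007,0.038,0],"twist": 0.38},
    {"jaw": 0,"travel": [-0.01,0.046,0],"twist": 0.45},
    {"jaw": 0,"travel": [-0.014,0.053,0],"twist": 0.53},
    {"jaw": 0,"travel": [-0.018,0.059,0],"twist": 0.6},
  ],
)

```text
t: 9.0
eef_pos: [508.4, -68.7, 69.0]
tcp_rot: [-3.14, 0.005, 3.034]
ft_force: [6.5, -5.4, 8.5]
opening: 0.191
grip_force: 30.0
```

```bash
python3 -c "
from h import *
st()"
```

```text
t 9.0 tcp [508.4 -68.7  69. ] yaw 3.034 F [ 6.5 -5.4  8.5] open 0.191 gf 30.0 swing_pos 0.094 swing_yaw 0.098 r 104.2
```

Call:
drive_tool(
  targets=[
    {"jaw": 0,"travel": [0,0.008,0],"twist": 0.07},
    {"jaw": 0,"travel": [-0.001,0.015,0],"twist": 0.15},
    {"jaw": 0,"travel": [-0.003,0.023,0],"twist": 0.22},
    {"jaw": 0,"travel": [-0.004,0.03,0],"twist": 0.29},
    {"jaw": 0,"travel": [-0.007,0.038,0],"twist": 0.37},
    {"jaw": 0,"travel": [-0.01,0.045,0],"twist": 0.44},
    {"jaw": 0,"travel": [-0.014,0.052,0],"twist": 0.52},
    {"jaw": 0,"travel": [-0.017,0.058,0],"twist": 0.59},
  ],
)

```text
t: 9.67
eef_pos: [531.8, -12.7, 69.0]
tcp_rot: [3.139, 0.005, 2.445]
ft_force: [8.6, -6.4, 7.3]
opening: 0.188
grip_force: 30.1
```

```bash
python3 -c "
from h import *
st(); arc(.68,-.0,7);print(); arc(0,-.7,7)"
```

```text
t 9.67 tcp [531.8 -12.7  69. ] yaw 2.445 F [ 8.6 -6.4  7.3] open 0.188 gf 30.1 swing_pos 0.684 swing_yaw 0.687 r 104.4
[-0.0, -0.01, -0.0] -0.1
[-0.002, -0.02, -0.0] -0.19
[-0.004, -0.03, -0.0] -0.29
[-0.008, -0.04, -0.0] -0.39
[-0.012, -0.049, -0.0] -0.49
[-0.017, -0.058, -0.0] -0.58
[-0.023, -0.066, -0.0] -0.68

[-0.0, -0.01, -0.0] -0.1
[-0.002, -0.021, -0.0] -0.2
[-0.005, -0.031, -0.0] -0.3
[-0.008, -0.041, -0.0] -0.4
[-0.013, -0.05, -0.0] -0.5
[-0.018, -0.059, -0.0] -0.6
[-0.025, -0.068, -0.0] -0.7
```

Call:
drive_tool(
  targets=[
    {"jaw": 0,"travel": [0,-0.004,0],"twist": -0.04},
    {"jaw": 0,"travel": [0,-0.004,-0.005],"twist": -0.04},
    {"jaw": 0,"travel": [0,-0.004,-0.01],"twist": -0.04},
    {"jaw": 0,"travel": [0,-0.004,-0.014],"twist": -0.04},
    {"jaw": 0,"travel": [0,-0.004,-0.015],"twist": -0.04},
  ],
)

```text
t: 10.08
eef_pos: [528.4, -15.9, 83.3]
tcp_rot: [3.14, 0.003, 2.488]
ft_force: [9.2, -2.8, -6.8]
opening: 0.186
grip_force: 30.0
```

```bash
python3 -c "
from h import *
st()"
```

```text
t 10.08 tcp [528.4 -15.9  83.3] yaw 2.488 F [ 9.2 -2.8 -6.8] open 0.186 gf 30.0 swing_pos 0.64 swing_yaw 0.644 r 105.0
```

Call:
drive_tool(
  targets=[
    {"jaw": 0,"travel": [0,-0.01,0],"twist": -0.1},
    {"jaw": 0,"travel": [-0.002,-0.02,0],"twist": -0.19},
    {"jaw": 0,"travel": [-0.004,-0.03,0],"twist": -0.29},
    {"jaw": 0,"travel": [-0.008,-0.04,0],"twist": -0.39},
    {"jaw": 0,"travel": [-0.012,-0.049,0],"twist": -0.49},
    {"jaw": 0,"travel": [-0.017,-0.058,0],"twist": -0.58},
    {"jaw": 0,"travel": [-0.022,-0.064,0],"twist": -0.65},
  ],
)

```text
t: 10.67
eef_pos: [506.9, -80.6, 83.0]
tcp_rot: [-3.141, 0.004, -3.141]
ft_force: [9.5, 1.2, -4.9]
opening: 0.188
grip_force: 30.0
```

```bash
python3 -c "
from h import *
st(); arc(-.01,-.43,5)"
```

```text
t 10.67 tcp [506.9 -80.6  83. ] yaw -3.141 F [ 9.5  1.2 -4.9] open 0.188 gf 30.0 swing_pos -0.02 swing_yaw -0.01 r 105.1
[-0.0, -0.009, -0.0] -0.08
[-0.002, -0.018, -0.0] -0.17
[-0.003, -0.026, -0.0] -0.25
[-0.006, -0.035, -0.0] -0.34
[-0.009, -0.043, -0.0] -0.42
```

Call:
drive_tool(
  targets=[
    {"jaw": 0,"travel": [-0.001,-0.009,0],"twist": -0.08},
    {"jaw": 0,"travel": [-0.003,-0.018,0],"twist": -0.17},
    {"jaw": 0,"travel": [-0.004,-0.026,0],"twist": -0.25},
    {"jaw": 0,"travel": [-0.007,-0.035,0],"twist": -0.34},
    {"jaw": 0,"travel": [-0.01,-0.043,0],"twist": -0.42},
    {"jaw": 0,"travel": [-0.01,-0.043,0.003],"twist": -0.42},
    {"jaw": 0,"travel": [-0.01,-0.043,0.006],"twist": -0.42},
    {"jaw": 0,"travel": [-0.01,-0.043,0.007],"twist": -0.42},
  ],
)

```text
t: 11.33
eef_pos: [515.4, -122.5, 75.7]
tcp_rot: [-3.141, 0.001, -2.729]
ft_force: [4.0, -3.1, 4.2]
opening: 0.187
grip_force: 30.1
```

Call:
drive_tool(
  targets=[
    {"jaw": 0,"travel": [0,0,0.002],"twist": 0},
    {"jaw": 0,"travel": [0,0,0.003],"twist": 0},
  ],
)

```text
t: 11.5
eef_pos: [515.4, -122.5, 72.8]
tcp_rot: [-3.141, 0.001, -2.728]
ft_force: [4.5, -3.3, 3.3]
opening: 0.187
grip_force: 30.1
```

```bash
python3 -c "
from h import *
st()"
```

```text
t 11.5 tcp [ 515.4 -122.5   72.8] yaw -2.728 F [ 4.5 -3.3  3.3] open 0.187 gf 30.1 swing_pos -0.428 swing_yaw -0.423 r 105.8
```

Went straight into the gap. I'll push to the bottom, then tighten.

Call:
drive_tool(
  targets=[
    {"jaw": 0,"travel": [0,0,0.002],"twist": 0},
    {"jaw": 0,"travel": [0,0,0.003],"twist": 0},
    {"jaw": 0,"travel": [0,0,0.004],"twist": 0},
    {"jaw": 0,"travel": [0,0,0.004],"twist": 0},
  ],
)

```text
t: 11.83
eef_pos: [515.2, -122.4, 69.0]
tcp_rot: [-3.141, 0.001, -2.728]
ft_force: [2.0, -2.1, 9.9]
opening: 0.186
grip_force: 30.0
```

```bash
python3 -c "
from h import *
st(); arc(-.42,.1,7);print();arc(.1,.4,8)"
```

```text
t 11.83 tcp [ 515.2 -122.4   69. ] yaw -2.728 F [ 2.  -2.1  9.9] open 0.186 gf 30.0 swing_pos -0.427 swing_yaw -0.424 r 105.9
[-0.0, 0.008, -0.0] 0.07
[-0.001, 0.016, -0.0] 0.15
[-0.003, 0.023, -0.0] 0.22
[-0.005, 0.031, -0.0] 0.3
[-0.007, 0.038, -0.0] 0.37
[-0.01, 0.045, -0.0] 0.45
[-0.014, 0.052, -0.0] 0.52

[-0.0, 0.004, -0.0] 0.04
[-0.0, 0.008, -0.0] 0.07
[-0.001, 0.012, -0.0] 0.11
[-0.001, 0.016, -0.0] 0.15
[-0.002, 0.02, -0.0] 0.19
[-0.003, 0.023, -0.0] 0.23
[-0.004, 0.027, -0.0] 0.26
[-0.005, 0.031, -0.0] 0.3
```

Call:
drive_tool(
  targets=[
    {"jaw": 0,"travel": [0,0.008,0],"twist": 0.07},
    {"jaw": 0,"travel": [-0.001,0.016,0],"twist": 0.15},
    {"jaw": 0,"travel": [-0.003,0.023,0],"twist": 0.22},
    {"jaw": 0,"travel": [-0.005,0.031,0],"twist": 0.3},
    {"jaw": 0,"travel": [-0.007,0.038,0],"twist": 0.37},
    {"jaw": 0,"travel": [-0.01,0.045,0],"twist": 0.45},
    {"jaw": 0,"travel": [-0.014,0.052,0],"twist": 0.52},
  ],
)

```text
t: 12.42
eef_pos: [507.0, -68.9, 69.3]
tcp_rot: [-3.141, 0.001, 3.033]
ft_force: [2.2, -2.6, 9.0]
opening: 0.184
grip_force: 30.0
```

Call:
drive_tool(
  targets=[
    {"jaw": 0,"travel": [0,0.004,0],"twist": 0.04},
    {"jaw": 0,"travel": [0,0.008,0],"twist": 0.07},
    {"jaw": 0,"travel": [-0.001,0.012,0],"twist": 0.11},
    {"jaw": 0,"travel": [-0.001,0.016,0],"twist": 0.15},
    {"jaw": 0,"travel": [-0.002,0.02,0],"twist": 0.19},
    {"jaw": 0,"travel": [-0.003,0.023,0],"twist": 0.23},
    {"jaw": 0,"travel": [-0.004,0.027,0],"twist": 0.26},
    {"jaw": 0,"travel": [-0.005,0.031,0],"twist": 0.3},
  ],
)

```text
t: 13.08
eef_pos: [514.8, -38.5, 69.2]
tcp_rot: [-3.141, 0.0, 2.736]
ft_force: [1.5, -0.2, 10.3]
opening: 0.188
grip_force: 30.1
```

```bash
python3 -c "
from h import *
st()"
```

```text
t 13.08 tcp [514.8 -38.5  69.2] yaw 2.736 F [ 1.5 -0.2 10.3] open 0.188 gf 30.1 swing_pos 0.389 swing_yaw 0.396 r 105.5
```

Call:
drive_tool(
  targets=[
    {"jaw": 0,"travel": [0,0.004,0],"twist": 0.035},
    {"jaw": 0,"travel": [0,0.008,0],"twist": 0.075},
  ],
)

```text
t: 13.25
eef_pos: [518.1, -31.3, 69.2]
tcp_rot: [-3.141, 0.001, 2.661]
ft_force: [1.5, -2.1, 9.8]
opening: 0.186
grip_force: 30.1
```

```bash
python3 -c "
from h import *
st();print(np.round(state()['moment'],2))"
```

```text
t 13.25 tcp [518.1 -31.3  69.2] yaw 2.661 F [ 1.5 -2.1  9.8] open 0.186 gf 30.1 swing_pos 0.465 swing_yaw 0.471 r 105.5
[-0.3  -0.57  0.41]
```

Call:
drive_tool(
  targets=[
    {"jaw": 0,"travel": [0,0.004,0],"twist": 0.035},
    {"jaw": 0,"travel": [0,0.006,0],"twist": 0.055},
  ],
)

```text
t: 13.42
eef_pos: [521.1, -25.9, 69.2]
tcp_rot: [-3.141, 0.001, 2.606]
ft_force: [2.1, -1.8, 10.5]
opening: 0.189
grip_force: 30.1
```

```bash
python3 -c "
from h import *
st();print(np.round(state()['moment'],2))"
```

```text
t 13.42 tcp [521.1 -25.9  69.2] yaw 2.606 F [ 2.1 -1.8 10.5] open 0.189 gf 30.1 swing_pos 0.523 swing_yaw 0.526 r 105.5
[-0.47 -0.48  0.36]
```

Call:
drive_tool(
  targets=[
    {"jaw": 0,"travel": [0,0.003,0],"twist": 0.03},
    {"jaw": 0,"travel": [0,0.003,0],"twist": 0.03},
  ],
)

```text
t: 13.58
eef_pos: [522.5, -23.5, 69.2]
tcp_rot: [-3.141, 0.001, 2.576]
ft_force: [0.8, -3.3, 9.9]
opening: 0.19
grip_force: 30.1
```

```bash
python3 -c "
from h import *
st();print(np.round(state()['moment'],2))"
```

```text
t 13.58 tcp [522.5 -23.5  69.2] yaw 2.576 F [ 0.8 -3.3  9.9] open 0.19 gf 30.1 swing_pos 0.549 swing_yaw 0.555 r 105.6
[-0.68 -0.31  0.48]
```

Call:
drive_tool(
  targets=[
    {"jaw": 0,"travel": [0,0.003,0],"twist": 0.03},
    {"jaw": 0,"travel": [0,0.003,0],"twist": 0.03},
  ],
)

```text
t: 13.75
eef_pos: [523.3, -22.1, 69.0]
tcp_rot: [-3.139, 0.0, 2.547]
ft_force: [-2.9, -12.8, 11.5]
opening: 0.19
grip_force: 30.4
```

```bash
python3 -c "
from h import *
st();print(np.round(state()['moment'],2))"
```

```text
t 13.75 tcp [523.3 -22.1  69. ] yaw 2.547 F [ -2.9 -12.8  11.5] open 0.19 gf 30.4 swing_pos 0.565 swing_yaw 0.584 r 105.7
[-2.26  0.36  0.71]
```

Call:
drive_tool(
  targets=[
    {"jaw": 0,"travel": [0,0.003,0],"twist": 0.01},
    {"jaw": 0,"travel": [0,0.003,0],"twist": 0.01},
    {"jaw": 0,"travel": [0,0.003,0],"twist": 0.01},
  ],
)

```text
t: 14.0
eef_pos: [524.0, -21.0, 68.9]
tcp_rot: [-3.137, -0.001, 2.539]
ft_force: [-8.2, -24.2, 10.8]
opening: 0.186
grip_force: 30.2
```

```bash
python3 -c "
from h import *
st();print(np.round(state()['moment'],2))"
```

```text
t 14.0 tcp [524.  -21.   68.9] yaw 2.539 F [ -8.2 -24.2  10.8] open 0.186 gf 30.2 swing_pos 0.577 swing_yaw 0.593 r 105.7
[-4.24  1.22  0.59]
```

Call:
drive_tool(
  targets=[
    {"jaw": 0,"travel": [0,-0.006,0],"twist": -0.05},
    {"jaw": 0,"travel": [-0.001,-0.012,0],"twist": -0.1},
    {"jaw": 0,"travel": [-0.001,-0.012,-0.004],"twist": -0.1},
    {"jaw": 0,"travel": [-0.001,-0.012,-0.009],"twist": -0.1},
    {"jaw": 0,"travel": [-0.001,-0.012,-0.013],"twist": -0.1},
    {"jaw": 0,"travel": [-0.001,-0.012,-0.016],"twist": -0.1},
    {"jaw": 0,"travel": [-0.001,-0.012,-0.016],"twist": -0.1},
  ],
)

```text
t: 14.58
eef_pos: [519.4, -28.8, 84.5]
tcp_rot: [-3.141, -0.001, 2.636]
ft_force: [5.7, -1.4, -5.0]
opening: 0.188
grip_force: 30.0
```

```bash
python3 -c "
from h import *
st();print(np.round(state()['moment'],2)); arc(.49,-.0,6); print(); arc(0,-.57,6)"
```

```text
t 14.58 tcp [519.4 -28.8  84.5] yaw 2.636 F [ 5.7 -1.4 -5. ] open 0.188 gf 30.0 swing_pos 0.491 swing_yaw 0.496 r 105.6
[-0.11 -0.85  0.13]
[-0.0, -0.009, -0.0] -0.08
[-0.001, -0.017, -0.0] -0.16
[-0.003, -0.026, -0.0] -0.24
[-0.006, -0.034, -0.0] -0.33
[-0.009, -0.042, -0.0] -0.41
[-0.012, -0.049, -0.0] -0.49

[-0.0, -0.01, -0.0] -0.1
[-0.002, -0.02, -0.0] -0.19
[-0.004, -0.03, -0.0] -0.28
[-0.008, -0.039, -0.0] -0.38
[-0.012, -0.048, -0.0] -0.47
[-0.017, -0.057, -0.0] -0.57
```

Call:
drive_tool(
  targets=[
    {"jaw": 0,"travel": [0,-0.009,0],"twist": -0.08},
    {"jaw": 0,"travel": [-0.001,-0.017,0],"twist": -0.16},
    {"jaw": 0,"travel": [-0.003,-0.026,0],"twist": -0.24},
    {"jaw": 0,"travel": [-0.006,-0.034,0],"twist": -0.33},
    {"jaw": 0,"travel": [-0.009,-0.042,0],"twist": -0.41},
    {"jaw": 0,"travel": [-0.012,-0.049,0],"twist": -0.49},
  ],
)

```text
t: 15.08
eef_pos: [506.2, -78.0, 84.3]
tcp_rot: [3.142, -0.001, 3.129]
ft_force: [7.2, -3.7, -4.4]
opening: 0.186
grip_force: 30.1
```

Call:
drive_tool(
  targets=[
    {"jaw": 0,"travel": [0,-0.01,0],"twist": -0.1},
    {"jaw": 0,"travel": [-0.002,-0.02,0],"twist": -0.19},
    {"jaw": 0,"travel": [-0.004,-0.03,0],"twist": -0.28},
    {"jaw": 0,"travel": [-0.008,-0.039,0],"twist": -0.38},
    {"jaw": 0,"travel": [-0.012,-0.048,0],"twist": -0.47},
    {"jaw": 0,"travel": [-0.017,-0.057,0],"twist": -0.57},
    {"jaw": 0,"travel": [-0.017,-0.057,0],"twist": -0.57},
  ],
)

```text
t: 15.67
eef_pos: [521.9, -136.4, 84.0]
tcp_rot: [3.14, -0.002, -2.583]
ft_force: [-0.3, -6.6, -1.6]
opening: 0.185
grip_force: 30.1
```

```bash
python3 -c "
from h import *
st()"
```

```text
t 15.67 tcp [ 521.9 -136.4   84. ] yaw -2.583 F [-0.3 -6.6 -1.6] open 0.185 gf 30.1 swing_pos -0.573 swing_yaw -0.568 r 106.5
```

Call:
drive_tool(
  targets=[
    {"jaw": 0,"travel": [0,0,0.004],"twist": 0},
    {"jaw": 0,"travel": [0,0,0.007],"twist": 0},
    {"jaw": 0,"travel": [0,0,0.009],"twist": 0},
  ],
)

```text
t: 15.92
eef_pos: [521.4, -135.1, 75.2]
tcp_rot: [3.14, -0.002, -2.589]
ft_force: [-3.4, -6.6, 4.2]
opening: 0.189
grip_force: 30.1
```

Call:
drive_tool(
  targets=[
    {"jaw": 0,"travel": [0,0,0.002],"twist": 0},
    {"jaw": 0,"travel": [0,0,0.003],"twist": 0},
    {"jaw": 0,"travel": [0,0,0.003],"twist": 0},
  ],
)

```text
t: 16.17
eef_pos: [521.4, -135.1, 72.3]
tcp_rot: [3.14, -0.002, -2.589]
ft_force: [-3.0, -7.5, 3.2]
opening: 0.184
grip_force: 30.1
```

```bash
python3 -c "
from h import *
st();print(np.round(state()['moment'],2))"
```

```text
t 16.17 tcp [ 521.4 -135.1   72.3] yaw -2.589 F [-3.  -7.5  3.2] open 0.184 gf 30.1 swing_pos -0.56 swing_yaw -0.563 r 106.3
[-1.13  0.32 -0.49]
```

Call:
drive_tool(
  targets=[
    {"jaw": 0,"travel": [0,0,0.002],"twist": 0},
    {"jaw": 0,"travel": [0,0,0.003],"twist": 0},
    {"jaw": 0,"travel": [0,0,0.005],"twist": 0},
    {"jaw": 0,"travel": [0,0,0.006],"twist": 0},
    {"jaw": 0,"travel": [0,0,0.006],"twist": 0},
  ],
)

```text
t: 16.58
eef_pos: [521.9, -135.1, 67.1]
tcp_rot: [3.141, -0.001, -2.588]
ft_force: [-3.0, -5.1, 11.9]
opening: 0.187
grip_force: 30.0
```

```bash
python3 -c "
from h import *
st();print(np.round(state()['moment'],2))"
```

```text
t 16.58 tcp [ 521.9 -135.1   67.1] yaw -2.588 F [-3.  -5.1 11.9] open 0.187 gf 30.0 swing_pos -0.563 swing_yaw -0.563 r 105.9
[-0.84  0.49 -0.34]
```

Call:
drive_tool(
  targets=[
    {"jaw": 0.4,"travel": [0,0,0],"twist": 0},
    {"jaw": 0.4,"travel": [0,0,0],"twist": 0},
    {"jaw": 0.4,"travel": [0,0,0],"twist": 0},
    {"jaw": 0.4,"travel": [0,0,0],"twist": 0},
    {"jaw": 0.4,"travel": [0,0,0],"twist": 0},
  ],
)

```text
t: 17.0
eef_pos: [522.3, -134.7, 66.4]
tcp_rot: [3.141, -0.001, -2.587]
ft_force: [0.1, 0.8, -0.7]
opening: 0.398
grip_force: 0.0
```

Call:
drive_tool(
  targets=[
    {"jaw": 0.4,"travel": [0,0,-0.01],"twist": 0},
    {"jaw": 0.4,"travel": [0,0,-0.03],"twist": 0},
    {"jaw": 0.4,"travel": [0,0,-0.06],"twist": 0},
    {"jaw": 0.4,"travel": [0,0,-0.09],"twist": 0},
    {"jaw": 0.4,"travel": [0.03,0,-0.12],"twist": 0},
    {"jaw": 0.4,"travel": [0.06,0,-0.14],"twist": 0},
    {"jaw": 0.4,"travel": [0.08,0,-0.15],"twist": 0},
    {"jaw": 0.4,"travel": [0.08,0,-0.15],"twist": 0},
  ],
)

```text
t: 17.67
eef_pos: [452.9, -178.5, 219.9]
tcp_rot: [-3.138, 0.001, -2.589]
ft_force: [0.7, 0.1, 0.4]
opening: 0.399
grip_force: 0.0
```

```bash
python3 -c "
from h import *
st()
a=read_camera('side'); b=read_camera('top'); pickle.dump((a,b),open('end.pkl','wb'))
o=np.zeros((600,800,3),np.uint8); x=cv2.resize(a['frame'][210:330,230:350,::-1],(400,400),interpolation=2); y=cv2.resize(b['frame'][220:340,290:410,::-1],(400,400),interpolation=2)
o[:400,:400]=x;o[:400,400:]=y; cv2.imwrite('pics/end.png',o[:400])"
```

```text
t 17.67 tcp [ 452.9 -178.5  219.9] yaw -2.589 F [0.7 0.1 0.4] open 0.399 gf 0.0 swing_pos -0.567 swing_yaw -0.563 r 187.4
```

View pics/end.png

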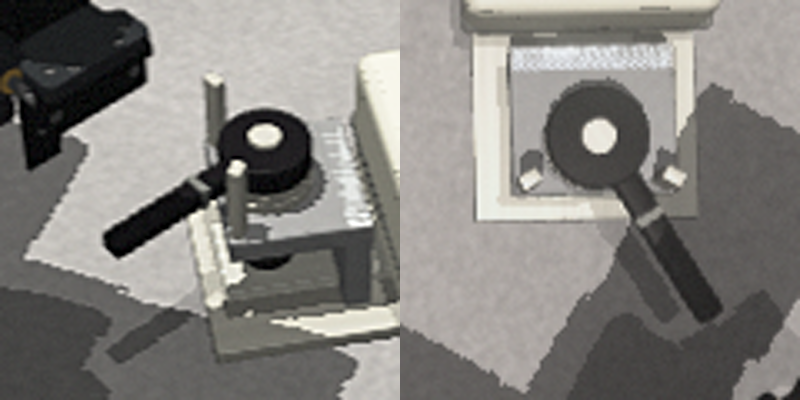

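```bash
python3 -c "
from h import *
a,b=pickle.load(open('end.pkl','rb')); k=.3
print(tri([(a,230+264*k,210+134*k),(b,290+199*k,220+136*k)]).round(1), tri([(a,230+112*k,210+246*k),(b,290+307*k,220+317*k)]).round(1))
s0=pickle.load(open('side0.pkl','rb'))
def spot(c):
    f=c['frame'][235:265,295:325].astype(int); m=(f.min(2)>100); n,l,st_,ce=cv2.connectedComponentsWithStats(m.astype(np.uint8)); return [(x[4],(ce[i]+[295,235]).round(2)) for i,x in enumerate(st_) if i and x[4]>15]
print(spot(s0),spot(a))
for z in (132,134,136,140,148,150):print(z,np.round(proj(a,[613.5,-80,z]),2))
"
```

```text
[613.8 -79.7 137.5] [ 499.7 -145.9  120.8]
[(np.int32(150), array([313.23, 238.59])), (np.int32(56), array([308.73, 245.45])), (np.int32(22), array([300.5, 260. ]))] [(np.int32(282), array([311.67, 240.03])), (np.int32(62), array([308.92, 250.11])), (np.int32(24), array([300.5, 260. ]))]
132 [308.1 252.2]
134 [308.09 251.56]
136 [308.07 250.92]
140 [308.05 249.63]
148 [308.   247.04]
150 [307.98 246.38]
```

The end picture shows the lever swung to the right between the ears: tip at top pixel (382,315), hub at (350,261). The hub spot has dropped about 14.4 mm since the start and the bar tip triangulates to z = 121. So the lever is fully down, and the swing is about -0.55. The gripper is clear, so I'm handing in.

```bash
python3 -c "
from h import *
print(job_done())"
```

```text
the job is handed in; nothing more can be done
None
```

The job is handed in, with no verdict returned: the screw met a firm stop (about 25 N against its usual 4 N), and the lever is parked at about -0.55 rad, measured fully down in the teeth and released.

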